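Tip the drained parts baskets down onto their bases

ROBOT

A 7-joint arm with a two-finger parallel gripper is mounted at the origin on the work surface. World frame = base frame: x ahead of the robot, y to its left, z up, the work surface at z = 0. Lengths are in mm, angles in rad, forces in N, time in s.
With the tool pointing down it reaches from about 400 to 850 mm from the base axis. Payload 6.9 kg.
Tool frame: the origin (TCP) lies between the finger pads; the fingertips stand r.tip_reach ahead of it and the grasp point (between the pads) lies 11 mm behind it (r.tip_reach is the distance from the TCP to the fingertips, in mm); z points along the fingers, y is the line along which they close (so a half turn about z gives the same grasp; the last joint's range is limited). The gripper opens to 85 mm and grips with 20 to 120 N. Pads are 22 mm wide; open, the fingers measure 114 mm over their backs; the gripper's body (76 mm by 85 mm) begins 54 mm behind the grasp point. The pads swing forward as they close: fully open they stand 13 mm farther back than shut.
Start: joints at [1.427, 0.507, -0.238, 1.5, 0.126, 1.149, -0.155], TCP at [153.871, -605.752, 239.275] pointing down, gripper open.
Joint ranges: [-3.08, 3.08], [-0.24, 2.05], [-1.43, 1.35], [0, 2.5], [-1.52, 4.66], [0.17, 1.96], [-2.89, 2.89]. Speed limits (rad/s): [2.39, 2.39, 3.14, 3.14, 3.14, 3.14, 3.14].

INTERFACE

Orientations are given as a 3x3 rotation matrix whose columns are the frame's x, y, z axes.
In Python, from station import get_state, eyes, ticket, r gives the robot as it stands.
- The arm moves only by the shell command python3 -m pendant 'ROWS' [FORCE]. ROWS is JSON, a list that holds one entry, the list of rows, each a list of 7 numbers: the closure in counts, from 0 (fully open) to 255 (shut), then the shift along the world's x, y, z in mm, then the turn, a rotation vector about the world's x, y, z in degrees. In form: [[[jaw, tx, ty, tz, wx, wy, wz], ...]]. A call has exactly 10 rows; each row shifts and turns the commanded pose from where the row before left it; what a row does not reach is not made up. A row lasts 1/10 s, in which the tool goes at most 50 mm and 8.59 degrees, less where a joint would pass 70% of its speed; a pose out of reach is approached as far as the arm can. A call is refused whole if a number of a shift passes 50 or a number of a turn 8.59, either way. A call with a gripper value outside its range is refused whole. The fingers move at their own pace and stop on an object; FORCE is the grip in N (left out, the last holds). Time passes only in rows, so rows that do not move let the fingers close, or fill a call up. It gives the time, the measured TCP pose, the force, the opening and the grip force at its end, in the units of the state.
- get_state(): the state, without advancing time (a new reading comes with each control period).
- eyes.snapshot(name): name is "scene" or "top"; returns the picture (480x640x3 uint8, red, green, blue); there is no depth.
- eyes.get_calibration(name): a dict with "fov_y" (degrees; the focal length in pixels is half the picture's height over the tangent of half this angle, whatever the lens; pixels are square), "cx", "cy" (the principal point, pixels), "world_to_cam" (4x4, takes a point from world to camera coordinates). Camera axes: x right, y down, z forward; pixel columns grow to the right and rows downward; lengths in mm; the calibration is good to about 2 mm. A picture is of the moment at which its call begins. get_calibration takes no time and is no camera call.
- ticket.close_job(): hands the job in; it is judged then, once.
The state is a dict: "time_s": time; "qpos": joint angles; "qvel": joint speeds; "joint_torque": joint torques, N m; "eef_pos": TCP position; "orientation": TCP orientation; "wrist_force": force on the tool from outside, world axes, zero at the start; "moment": the same for the moment, N m; "opening": opening from 0.0 (shut) to 1.0 (fully open); "grip_force": force on a finger pad.
Only numpy, scipy, OpenCV 4.12 (cv2) and the standard library are available. Lean on these libraries where they do the work, as an engineer would, in place of code of your own. Each camera call takes 0.05 s, during which the arm holds its last target. There are 200 camera calls.

TASK

Two empty parts baskets have been left standing on edge on the bench to drain. Push each one over with the fingertips so that it comes down flat on its base with its open mouth up, ready for parts, without grasping or lifting it and without shoving it away from its place. Leave the full basket and the other things alone.

Things in the scene. Friction and masses are not known exactly. Their poses are not given: they have to be found in the camera images.
- basket_large: The larger of two empty beige slotted baskets, 140 x 100 mm, 50 mm deep, about 180 g (varies), one open mouth. Starts standing on a long side wall, 100 mm tall. Origin: on the table under the middle of the standing basket. Own x: out of the mouth (level at start, any compass direction); mouth at x = +25 mm, base at -25 mm. y: along its 140 mm length. z: up while it stands, top at 100 mm.
- basket_large_edge (a point): Middle of the mouth-side edge of the larger basket's upper side wall (body x = +25, z = 100 mm), a 4 mm wall with open mouth below it. A level push here towards the base, under 2 N, tips the basket about its heel; after about 40 mm of push it falls over by itself, away from the pusher.
- basket_large_heel (a point): Middle of the larger basket's heel: the edge between its base and the side wall it stands on (body x = -25 mm, z = 0). It stays on the table; once down, the basket covers the table from the heel to 100 mm beyond it, on the side away from the starting mouth, and is 50 mm high.
- basket_small: The smaller of two empty beige slotted baskets, 120 x 90 mm, 44 mm deep, about 140 g (varies), one open mouth. Starts standing on a long side wall, 90 mm tall. Origin: on the table under the middle of the standing basket. Own x: out of the mouth (level at start, any compass direction); mouth at x = +22 mm, base at -22 mm. y: along its 120 mm length. z: up while it stands, top at 90 mm.
- basket_small_edge (a point): Middle of the mouth-side edge of the smaller basket's upper side wall (body x = +22, z = 90 mm), a 4 mm wall with open mouth below it. A level push here towards the base, under 2 N, tips the basket about its heel; after about 40 mm of push it falls over by itself, away from the pusher.
- basket_small_heel (a point): Middle of the smaller basket's heel: the edge between its base and the side wall it stands on (body x = -22 mm, z = 0). It stays on the table; once down, the basket covers the table from the heel to 90 mm beyond it, on the side away from the starting mouth, and is 44 mm high.
- full_basket: A third beige basket, 140 (own y) x 100 (own x) x 50 mm high, already lying on its base and filled with black rubber bushes; loose; leave alone. Origin: centre of its underside, z up.
- spray_can: Closed spray can, 52 mm diameter, 170 mm tall, standing loose; leave alone. Origin: centre of its underside, z up.
- mould_insert: Steel mould insert with four blind holes, 50 x 50 x 30 mm, loose; leave alone. Origin: centre of its underside, z up.
- tape_roll: Cardboard-coloured tape roll lying flat, 70 mm outside diameter, 24 mm high, loose; leave alone. Origin: centre of its underside, z up.
Not all that is in view belongs to the job. Leave any purple or yellow look-alike of the basket_small alone. Leave any purple or red look-alike of the basket_large alone.

How it is judged (in metres and radians):
At the end, for the whole second after the job is handed in: Both empty baskets lie at rest flat on their bases, mouth up within 0.08 rad, the heel of each on the table (below 12 mm) and within 60 mm of where it stood (angle between each of basket_large, basket_small's own x axis and vertical below 0.08 rad and height (world z) of each of basket_large_heel, basket_small_heel below 0.012 m and distance of each of basket_large_heel, basket_small_heel from where it was at the start of the episode below 0.06 m and linear speed of each of basket_large, basket_small below 0.02 m/s and angular speed of each of basket_large, basket_small below 0.1 rad/s); the robot touches nothing.
It fails at once if an empty basket's heel is lifted more than 30 mm (basket lifted, or tipped onto its mouth) (height (world z) of any of basket_large_heel, basket_small_heel above 0.03 m).
It fails at once if an empty basket's heel is shoved or carried more than 60 mm from where it stood (distance of any of basket_large_heel, basket_small_heel from where it was at the start of the episode above 0.06 m).
It fails at once if the full basket, can, mould insert or tape roll is moved more than 20 mm or tipped (distance of any of full_basket, spray_can, mould_insert, tape_roll from where it was at the start of the episode above 0.02 m or angle between any of full_basket, spray_can, mould_insert, tape_roll's own z axis and vertical above 0.3 rad).
It also fails if it takes over 40 s, if anything falls off the work surface, if the arm or the gripper's body presses on something with over 40 N, if the wrist force passes 120 N, or if a joint passes its speed limit or range.

## Working session

There is one attempt and no reset: what is moved stays moved. The work goes in short steps, Python scripts to look and compute and a shell command to move; the robot and the scene stay as the last step left them, time stands still between calls to the robot, and variables do not carry over. Pictures are saved under pics/ and viewed, at most 10 in all, crops included, and the job is handed in when it is done.

```bash
mkdir -p pics; python3 - <<'E'
from station import get_state, eyes, r
import cv2, numpy as np
for n in ("scene","top"):
    im=eyes.snapshot(n); cv2.imwrite(f"pics/{n}0.png",im[:,:,::-1])
    c=eyes.get_calibration(n); print(n,c)
s=get_state(); print(s["time_s"],s["eef_pos"],s["orientation"],r.tip_reach,s["opening"])
E
```

```text
scene {'fov_y': 49.919307166959356, 'cx': 322.3215261756539, 'cy': 244.7044756171847, 'world_to_cam': array([[ 8.58559519e-01,  5.12251141e-01,  2.17788950e-02,
        -4.71214238e+02],
       [ 3.01439852e-01, -4.69956542e-01, -8.29623327e-01,
        -8.56903542e+01],
       [-4.14740361e-01,  7.18846031e-01, -5.57898571e-01,
         1.56648227e+03],
       [ 0.00000000e+00,  0.00000000e+00,  0.00000000e+00,
         1.00000000e+00]])}
top {'fov_y': 52.28503964666046, 'cx': 313.7519940633217, 'cy': 238.14898006184845, 'world_to_cam': array([[-2.70594586e-02, -9.99514555e-01, -1.54415138e-02,
         3.34300403e+01],
       [-9.93240997e-01,  2.86273938e-02, -1.12484636e-01,
         5.71036958e+02],
       [ 1.12872081e-01,  1.22933712e-02, -9.93533475e-01,
         1.13748462e+03],
       [ 0.00000000e+00,  0.00000000e+00,  0.00000000e+00,
         1.00000000e+00]])}
0.1 [ 153.72241149 -605.35124283  238.51708483] [[ 9.69201010e-01  2.46270617e-01 -4.30361898e-04]
 [ 2.46270990e-01 -9.69199777e-01  1.54662811e-03]
 [-3.62175980e-05 -1.60497917e-03 -9.99998711e-01]] 8.0 0.9996965149764657
```

View pics/scene0.png

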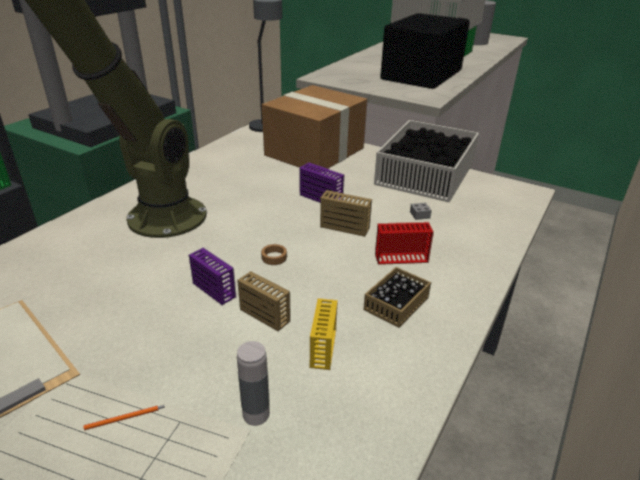

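View pics/top0.png

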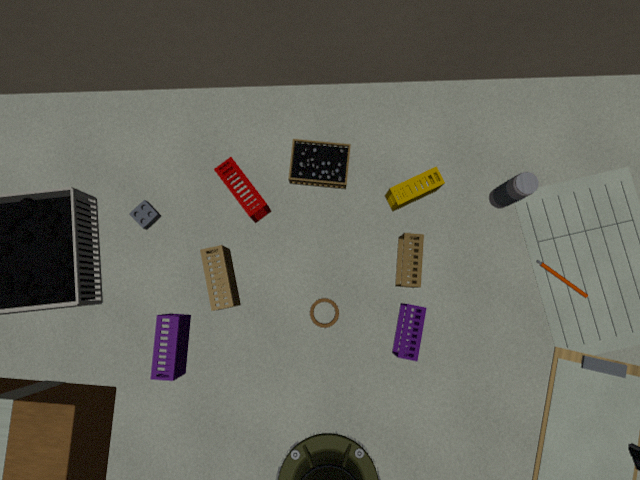

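The scene view shows two beige standing baskets, at (346,213) and (265,300). In the top view they are at (220,278) and (410,260). Next I'll enlarge them.

```bash
python3 - <<'E'
import cv2, numpy as np
t=cv2.imread("pics/top0.png"); s=cv2.imread("pics/scene0.png")
z=lambda im,x,y,w=80,h=80:cv2.resize(im[y:y+h,x:x+w],None,fx=5,fy=5,interpolation=cv2.INTER_CUBIC)
cv2.imwrite("pics/t1.png",np.hstack([z(t,180,235),z(t,370,220)]))
cv2.imwrite("pics/s1.png",np.hstack([z(s,305,175),z(s,225,260)]))
E
```

```text
(no output)
```

View pics/t1.png

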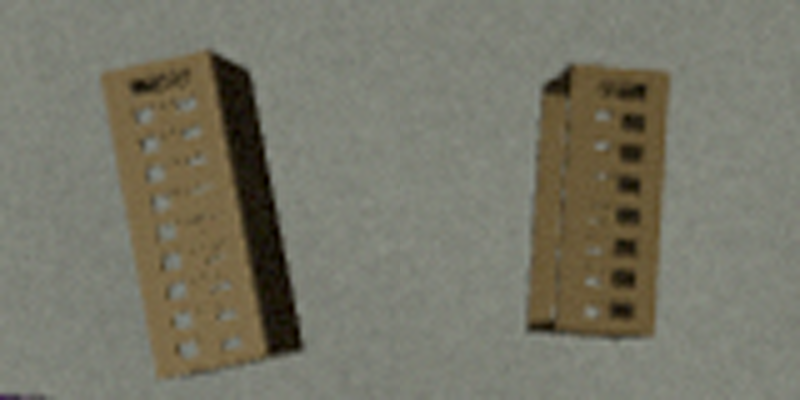

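View pics/s1.png

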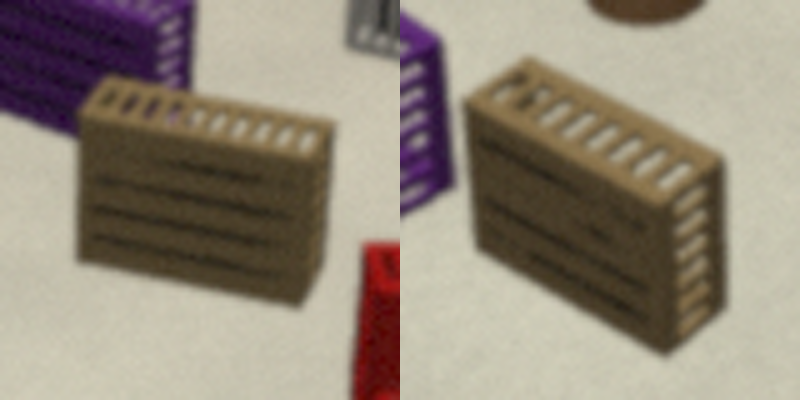

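```bash
cat > h.py <<'E'
from station import eyes
import numpy as np
def bp(n,px,z):
    c=eyes.get_calibration(n); T=c["world_to_cam"]; f=240/np.tan(np.radians(c["fov_y"]/2))
    R,t=T[:3,:3],T[:3,3]; px=np.atleast_2d(px).astype(float)
    d=np.c_[(px[:,0]-c["cx"])/f,(px[:,1]-c["cy"])/f,np.ones(len(px))]@R; o=-R.T@t
    return o+d*((z-o[2])/d[:,2])[:,None]
E
python3 - <<'E'
from h import *
np.set_printoptions(precision=1,suppress=True)
A=lambda l,ox,oy,sub:np.array([(ox+(u-sub)/5,oy+v/5) for u,v in l])-.4*0
L=A([(102,72),(210,52),(268,355),(158,378)],180,235,0); S=A([(572,66),(669,70),(653,336),(556,332)],370,220,400)
Ls=A([(108,75),(335,122),(318,157),(78,115)],305,175,0);Ss=A([(530,58),(724,157),(668,207),(466,100)],225,260,400)
for nm,a,b,z in(("L",L,Ls,100),("S",S,Ss,90)):
    for n,p in(("top",a),("scene",b)):
        w=bp(n,p,z)[:,:2]; print(nm,n,w.tolist(),"c",w.mean(0),[np.linalg.norm(w[i]-w[i-1]).round(1) for i in range(4)])
print("top misc", bp("top",[(145,214),(324,313),(157,345)],25)[:,:2])
E
```

```text
L top [[545.9110160029259, 272.9594715780339], [553.5824734783298, 224.04990658591342], [417.37852944235766, 198.9778753698465], [408.55092894191483, 248.09519547536217]] c [481.4 236. ] [np.float64(139.6), np.float64(49.5), np.float64(138.5), np.float64(49.9)]
L scene [[412.6738646786638, 248.56720166308594], [550.6710876065785, 270.42533515678645], [560.6236874570684, 228.76537711218577], [422.96859206741874, 197.09386808963166]] c [486.7 236.2] [np.float64(52.5), np.float64(139.7), np.float64(42.8), np.float64(141.3)]
S top [[570.5867750711875, -189.29078432323294], [567.4886946919709, -233.07246629937578], [447.7189184329092, -219.64793403289713], [450.68495790242787, -176.38311301113546]] c [ 509.1 -204.6] [np.float64(120.6), np.float64(43.9), np.float64(120.5), np.float64(43.4)]
S scene [[460.3905326012217, -178.74858584114418], [576.7401026712564, -190.92630206376316], [575.3249932230303, -232.08623315359102], [455.2948431486154, -219.54138706652043]] c [ 516.9 -205.3] [np.float64(41.1), np.float64(117.0), np.float64(41.2), np.float64(120.7)]
top misc [[643.6 426.7]
 [393.7  -1.9]
 [329.4 394.5]]
```

Both mouths face +y, so I'll push each basket towards −y. Small edge is at about (514,-183) and the large edge at about (479,261). I'm moving to the mouth side of the small basket, fingers shut.

```bash
python3 -m pendant '[[[255,18,23,0,0,0,-1],[255,18,23,0,0,0,-1],[255,18,23,0,0,0,-1],[255,18,23,0,0,0,-1],[255,18,23,0,0,0,-1],[255,18,23,0,0,0,-1],[255,18,23,0,0,0,-1],[255,18,23,0,0,0,-1],[255,18,23,0,0,0,-1],[255,18,23,0,0,0,-1]]]'
python3 -m pendant '[[[255,18,23,0,0,0,-1],[255,18,23,0,0,0,-1],[255,18,23,0,0,0,-1],[255,18,23,0,0,0,-1],[255,18,23,0,0,0,-1],[255,18,23,0,0,0,-1],[255,18,23,0,0,0,-1],[255,18,23,0,0,0,-1],[255,18,23,0,0,0,-1],[255,18,23,0,0,0,-1]]]'
```

```text
time_s: 1.1
eef_pos: [334.3, -374.6, 239.0]
orientation: [[0.997, 0.073, -0.0], [0.073, -0.997, 0.0], [-0.0, -0.0, -1.0]]
wrist_force: [0.4, -0.0, -0.2]
opening: 0.004
grip_force: 0.0
time_s: 2.1
eef_pos: [514.3, -144.7, 239.0]
orientation: [[0.995, -0.101, -0.001], [-0.101, -0.995, 0.0], [-0.001, -0.0, -1.0]]
wrist_force: [0.0, -0.6, 0.0]
opening: -0.0
grip_force: 0.0
```

```bash
python3 -m pendant '[[[255,2,0,-20,0,0,0],[255,2,0,-20,0,0,0],[255,0,0,-20,0,0,0],[255,0,0,-20,0,0,0],[255,0,0,-20,0,0,0],[255,0,0,-20,0,0,0],[255,0,0,-18,0,0,0],[255,0,0,-18,0,0,0],[255,0,0,0,0,0,0],[255,0,0,0,0,0,0]]]'
python3 - <<'E'
from station import eyes
import cv2,numpy as np
a=eyes.snapshot("scene")[200:360,180:380,::-1];b=eyes.snapshot("top")[170:330,340:540,::-1]
cv2.imwrite("pics/c2.png",cv2.resize(np.hstack([a,b]),None,fx=2,fy=2))
E
```

```text
time_s: 3.1
eef_pos: [517.7, -145.7, 83.3]
orientation: [[0.995, -0.1, -0.001], [-0.1, -0.995, 0.0], [-0.001, -0.0, -1.0]]
wrist_force: [1.2, -1.1, 1.1]
opening: -0.001
grip_force: 0.0
```

View pics/c2.png

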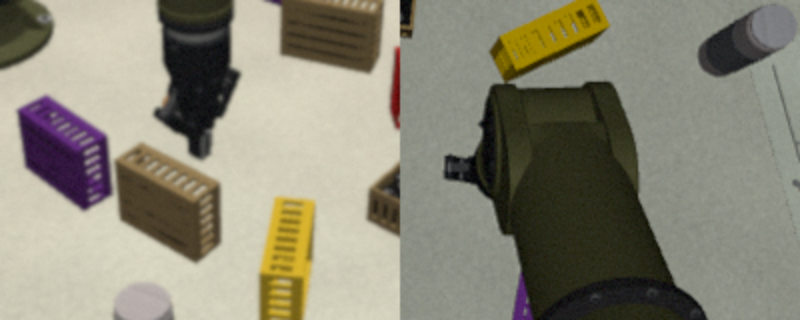

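```bash
python3 - <<'E'
from h import *
c=eyes.get_calibration("scene");T=c["world_to_cam"];f=240/np.tan(np.radians(c["fov_y"]/2))
for p in [(517.7,-145.7,75),(514,-183,90),(517.7,-160,75)]:
    q=T[:3,:3]@p+T[:3,3]; u=np.array([f*q[0]/q[2]+c["cx"],f*q[1]/q[2]+c["cy"]]); print(u,(u-[180,200])*2)
E
```

```text
[279.64899228 277.48382798] [199.29798457 154.96765597]
[268.75957996 280.17242746] [177.51915992 160.34485493]
[276.12092442 280.66579869] [192.24184885 161.33159739]
```

The crop shows the tip at (199,155), clear of the mouth edge at (177,162) and centred on it. Now I push.

```bash
python3 -m pendant '[[[255,-0.6,-6,0,0,0,0],[255,-0.6,-6,0,0,0,0],[255,-0.6,-6,0,0,0,0],[255,-0.6,-6,0,0,0,0],[255,-0.6,-6,0,0,0,0],[255,-0.6,-6,0,0,0,0],[255,-0.6,-6,0,0,0,0],[255,-0.6,-5,0,0,0,0],[255,-0.5,-5,0,0,0,0],[255,-0.5,-5,0,0,0,0]]]'
python3 - <<'E'
from station import eyes
import cv2,numpy as np
a=eyes.snapshot("scene")[200:360,180:380,::-1]
cv2.imwrite("pics/c3.png",cv2.resize(a,None,fx=2,fy=2))
E
```

```text
time_s: 4.2
eef_pos: [512.0, -203.2, 83.2]
orientation: [[0.995, -0.1, -0.0], [-0.1, -0.995, 0.0], [-0.0, -0.0, -1.0]]
wrist_force: [0.0, -0.4, 0.2]
opening: -0.0
grip_force: 0.0
```

View pics/c3.png

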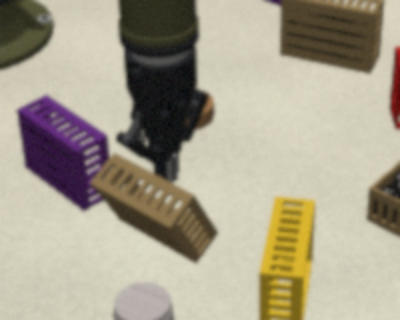

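The basket is tipping, with its heel still in place at crop (195,260). I'll push the last bit, wait, then back up and out.

```bash
python3 -m pendant '[[[255,-0.4,-4,0,0,0,0],[255,-0.4,-4,0,0,0,0],[255,-0.4,-4,0,0,0,0],[255,-0.4,-4,0,0,0,0],[255,0,0,0,0,0,0],[255,0,0,0,0,0,0],[255,0,0,0,0,0,0],[255,0,0,0,0,0,0],[255,0,0,0,0,0,0],[255,0,0,0,0,0,0]]]'
python3 - <<'E'
from station import eyes
import cv2,numpy as np
a=eyes.snapshot("scene")[200:360,180:380,::-1]
cv2.imwrite("pics/c4.png",cv2.resize(a,None,fx=2,fy=2))
E
```

```text
time_s: 5.25
eef_pos: [510.5, -218.6, 83.3]
orientation: [[0.995, -0.1, 0.0], [-0.1, -0.995, 0.0], [0.0, -0.0, -1.0]]
wrist_force: [-0.2, -0.8, 0.5]
opening: 0.002
grip_force: 0.0
```

View pics/c4.png

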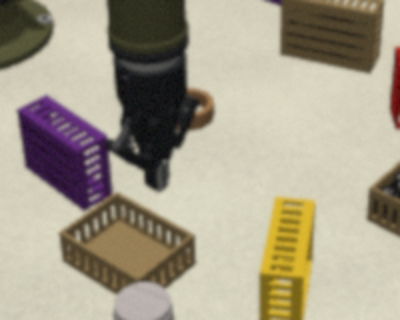

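The small basket is flat with its mouth up. Next: over to the mouth side of the large one.

```bash
python3 -m pendant '[[[255,0,0,39,0,0,0],[255,0,0,39,0,0,0],[255,0,0,39,0,0,0],[255,0,0,39,0,0,0],[255,-2,29,0,0,0,1],[255,-2,29,0,0,0,1],[255,-2,29,0,0,0,1],[255,-2,29,0,0,0,1],[255,-2,29,0,0,0,1],[255,-2,29,0,0,0,1]]]'
python3 -m pendant '[[[255,-2,29,0,0,0,1],[255,-2,29,0,0,0,1],[255,-2,29,0,0,0,1],[255,-2,29,0,0,0,1],[255,-2,29,0,0,0,1],[255,-2,29,0,0,0,1],[255,-2,29,0,0,0,1],[255,-2,29,0,0,0,1],[255,-2,29,0,0,0,1],[255,-2,29,0,0,0,1]]]'
python3 -m pendant '[[[255,-3,28,0,0,0,0],[255,-2,27,0,0,0,0],[255,0,0,0,0,0,0],[255,0,0,-25,0,0,0],[255,0,0,-25,0,0,0],[255,0,0,-25,0,0,0],[255,0,0,-25,0,0,0],[255,0,0,-25,0,0,0],[255,0,0,-21,0,0,0],[255,0,0,0,0,0,0]]]'
```

```text
time_s: 6.3
eef_pos: [498.2, -43.6, 239.4]
orientation: [[1.0, 0.005, 0.0], [0.005, -1.0, -0.0], [0.0, 0.0, -1.0]]
wrist_force: [0.1, -0.5, -0.5]
opening: 0.001
grip_force: 0.0
time_s: 7.3
eef_pos: [478.2, 246.3, 239.3]
orientation: [[0.984, 0.179, 0.0], [0.179, -0.984, -0.0], [0.0, 0.0, -1.0]]
wrist_force: [-0.2, -0.7, 0.6]
opening: -0.001
grip_force: 0.0
time_s: 8.3
eef_pos: [472.3, 298.2, 90.8]
orientation: [[0.984, 0.178, -0.004], [0.178, -0.984, -0.003], [-0.005, 0.003, -1.0]]
wrist_force: [0.1, -0.6, -0.0]
opening: -0.002
grip_force: 0.0
```

```bash
python3 -m pendant '[[[255,1.1,-6,0,0,0,0],[255,1.1,-6,0,0,0,0],[255,1.1,-6,0,0,0,0],[255,1.1,-6,0,0,0,0],[255,1.1,-6,0,0,0,0],[255,1.1,-6,0,0,0,0],[255,1.1,-6,0,0,0,0],[255,1,-5,0,0,0,0],[255,1,-5,0,0,0,0],[255,1,-5,0,0,0,0]]]'
python3 -m pendant '[[[255,0.7,-4,0,0,0,0],[255,0.7,-4,0,0,0,0],[255,0.7,-4,0,0,0,0],[255,0.7,-4,0,0,0,0],[255,0,0,0,0,0,0],[255,0,0,0,0,0,0],[255,0,0,0,0,0,0],[255,0,0,0,0,0,0],[255,0,0,0,0,0,0],[255,0,0,0,0,0,0]]]'
python3 - <<'E'
from station import eyes
import cv2,numpy as np
a=eyes.snapshot("scene")[140:340,200:450,::-1]
cv2.imwrite("pics/c5.png",cv2.resize(a,None,fx=2,fy=2))
E
```

```text
time_s: 9.3
eef_pos: [484.2, 242.8, 93.2]
orientation: [[0.984, 0.178, -0.0], [0.178, -0.984, -0.0], [-0.0, -0.0, -1.0]]
wrist_force: [-0.7, 0.2, -0.2]
opening: 0.001
grip_force: 0.0
time_s: 10.3
eef_pos: [486.9, 227.4, 93.3]
orientation: [[0.984, 0.178, 0.0], [0.178, -0.984, 0.0], [0.0, -0.0, -1.0]]
wrist_force: [-0.0, 0.9, -0.1]
opening: -0.0
grip_force: 0.0
```

View pics/c5.png

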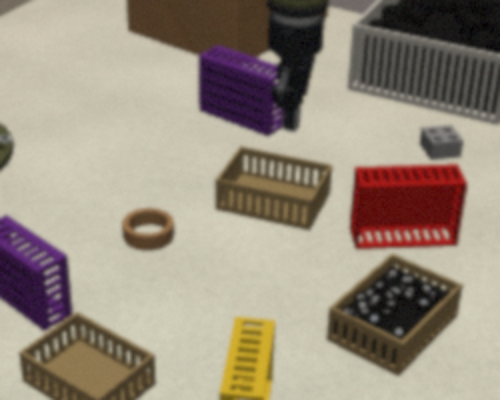

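Both baskets lie flat with mouths up, the large one at crop (273,187) and the small one at (88,360). Nothing else has moved. I'll raise the arm, check the heel positions from the top and hand in.

```bash
python3 -m pendant '[[[255,0,0,30,0,0,0],[255,0,0,30,0,0,0],[255,0,30,30,0,0,0],[255,0,30,30,0,0,0],[255,0,30,20,0,0,0],[255,0,30,0,0,0,0],[255,0,0,0,0,0,0],[255,0,0,0,0,0,0],[255,0,0,0,0,0,0],[255,0,0,0,0,0,0]]]'
python3 - <<'E'
from station import eyes
import cv2
cv2.imwrite("pics/t6.png",eyes.snapshot("top")[:,:,::-1])
E
```

```text
time_s: 11.35
eef_pos: [487.3, 345.9, 232.9]
orientation: [[0.984, 0.176, -0.0], [0.176, -0.984, -0.001], [-0.001, 0.001, -1.0]]
wrist_force: [-1.0, 0.4, 0.0]
opening: 0.001
grip_force: 0.0
```

View pics/t6.png

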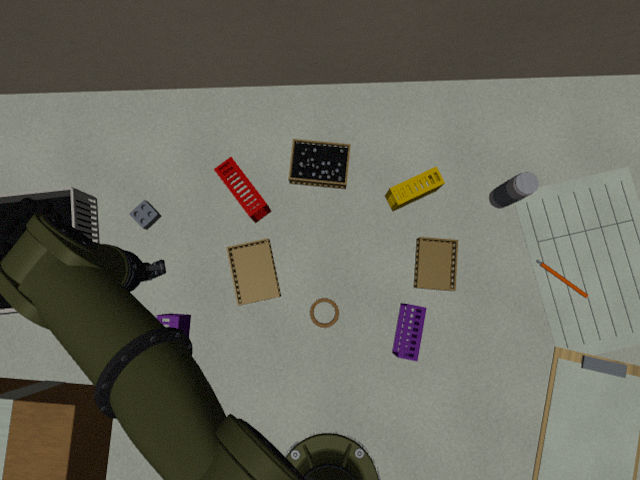

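Both baskets are flat: the large one at (254,272) and the small one at (436,264). Their heels are where they stood, and the arm is clear.

```bash
python3 -c "
from station import ticket
print(ticket.close_job())"
```

```text
the job is handed in; nothing more can be done
None
```

Both empty baskets were pushed over and, in the last top picture, lay flat on their bases, mouth up, with heels about where they stood and the other things unmoved; I handed the job in at about 11.4 s, and no verdict came back.

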